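Tip a sample tray of walnuts over the returns bin's rim

ROBOT

A 7-joint arm with a two-finger parallel gripper is mounted at the origin on the work surface. World frame = base frame: x ahead of the robot, y to its left, z up, the work surface at z = 0. Lengths are in m, angles in rad, forces in N, time in s.
With the tool pointing down it reaches from about 0.425 to 0.925 m from the base axis. Payload 6.8 kg.
Tool frame: the origin (TCP) lies on the centre line of the jaws, within the pads' length; the fingertips stand 14 mm ahead of it and the grasp point (between the pads) lies 5 mm behind it (r.tips_ahead is the distance from the TCP to the fingertips, in m); z points along the fingers, y is the line along which they close (so a half turn about z gives the same grasp; the last joint's range is limited). The gripper opens to 85 mm and grips with 20 to 120 N. Pads are 22 mm wide; open, the fingers measure 114 mm over their backs; the gripper's body (76 mm by 85 mm) begins 54 mm behind the grasp point. The pads swing forward as they close: fully open they stand 13 mm farther back than shut.
Start: joints at [-0.108, 0.477, 0.022, 1.555, -0.011, 1.109, -0.083], TCP at [0.675, 0, 0.245] pointing down, gripper open.
Joint ranges: [-2.96, 2.96], [-0.34, 2.1], [-1.41, 1.46], [0.24, 2.44], [-1.37, 4.51], [0.17, 1.92], [-2.96, 2.96]. Speed limits (rad/s): [2.39, 2.39, 3.14, 3.14, 3.14, 3.14, 3.14].

INTERFACE

Orientations are given as a rotation vector (axis times angle).
In Python, from bench import r, eyes gives the robot as it stands.
- The arm moves only by the tool step_arm, never from a script. Its argument "rows" is a list of rows, each a list of 6 numbers: the shift along the world's x, y, z in units of 60 cm (1.0 is 60 cm), then the turn, a rotation vector about the world's x, y, z in units of pi rad (1.0 is pi rad). In form: [[x, y, z, rx, ry, rz], ...]. A call has 1 to 5 rows; each row is the pose to reach, as a shift and turn from the pose commanded when the call began, turning the shorter way round; what a row does not reach only later rows make up. A row lasts 1/12 s, in which the tool goes at most 41.7 mm and 7.16 degrees, less where a joint would pass 70% of its speed; a pose out of reach is approached as far as the arm can. A call with a number of a shift or a turn outside -1 to 1 is refused whole. A call with a gripper value outside its range is refused whole. "jaw" is the closure, from 0 (fully open) to 1 (shut), set as the call begins (left out, the last holds). The fingers move at their own pace and stop on an object; "squeeze" is the grip in N (left out, the last holds). Time passes only in rows, so rows that repeat a pose let the fingers close. It gives the time, the measured TCP pose, the force, the opening and the grip force at its end, in the units of the state.
- r.get_obs(): the state, without advancing time (a new reading comes with each control period).
- eyes.grab_frame(name): name is "scene" or "side" or "wrist"; returns the picture (400x640x3 uint8, red, green, blue); there is no depth.
- eyes.camera_info(name): a dict with "mtx" (3x3 intrinsics, pixels), "extrinsics" (4x4, takes a point from camera to world coordinates); the wrist camera has in their place "tool_from_camera" (4x4, takes a point from camera to tool coordinates, whose origin is the TCP and whose axes are the flange's). Camera axes: x right, y down, z forward; pixel columns grow to the right and rows downward; lengths in m; the calibration is good to about 2 mm. A picture is of the moment at which its call begins: read the wrist's pose just before it. camera_info takes no time and is no camera call.
- r.hand_in(): hands the job in; it is judged then, once.
The state is a dict: "clock": time; "joints": joint angles; "qvel": joint speeds; "tau": joint torques, N m; "tcp_pos": TCP position; "orientation": TCP orientation; "contact_force": force on the tool from outside, world axes, zero at the start; "moment": the same for the moment, N m; "grip_width": finger opening in m; "gripper_force": force on a finger pad.
Only numpy, scipy, OpenCV 4.12 (cv2) and the standard library are available. Lean on these libraries where they do the work, as an engineer would, in place of code of your own. Each camera call takes 0.05 s, during which the arm holds its last target. There are 200 camera calls.

TASK

Take the metal sample tray by its bridge handle, keep it level and hook its down-turned front lip over the middle of the low rim of the square steel bin. With the lip resting on that rim as the pivot, swing the tray's back up until both walnuts have rolled out into the bin, then set the empty tray down flat on the bench again and let go.

Things in the scene. Friction and masses are not known exactly. Their poses are not given: they have to be found in the camera images.
- tray_handle (a point): Grasp point of the loose bare-metal sample tray (0.25 kg), the only one with a bridge handle: centre of its crossbar, a flat bar 12 thick (x), 106 long (y), 20 high, over the tray's middle, about its centre of mass. 95 above the tray's underside. x points along the tray to its open hooked front (at the start roughly to the robot), y across, z up. The rim hooks in at x 103, z -82.
- tray: The tray, 215 x 100, back and side walls 45 high; origin on its underside below the handle, axes alike. Back at x -90; flat floor to x 52, 18 degree ramp, then a shelf x 91 to 125, underside z 13, its end lip turned down to z 3 (x 122 to 125). A rim fits under the shelf between ramp and lip. Tipped front-down 45 to 50 degrees the walnuts surely roll out; the lip clears the rim up to 55.
- bin_rim (a point): Middle of the low rim of the fixed square steel bin, on its top, 100 above the bench. Bin 180 x 180, the other three walls 140 high; the low side faces away from the robot. x points level outward across the low rim, y along it, z up. Rim: round bead 8 thick; floor 96 below it. The bin stands left or right of the tray, the round steel pot opposite.
- nut_a_center (a point): Centre of one of the two walnuts lying loose in the tray, 30 in diameter, 35 long, 12 g; it rolls easily.
- nut_b_center (a point): Centre of the other walnut in the tray, alike.
Mind the look-alikes: they are no part of the job. Of the things shaped like the tray, the aluminium one is meant. What is shaped like the part that bears nut_b_center but orange is not meant.

How it is judged:
On the way, in this order (a step that is already met when the one before it is completed fails the run):
1. the tray, still level (within 20 degrees) with both walnuts in it, is hooked on the middle of the low rim: rim under the shelf behind the lip (about 15 mm each way, 35 mm along the rim), resting on it (x of bin_rim in the frame of tray_handle between 0.084 and 0.125 m and z of bin_rim in the frame of tray_handle between -0.097 and -0.067 m and y of bin_rim in the frame of tray_handle between -0.035 and 0.035 m and angle between tray_handle's own z axis and vertical below 0.35 rad and x of nut_a_center in the frame of tray_handle between -0.09 and 0.125 m and y of nut_a_center in the frame of tray_handle between -0.05 and 0.05 m and z of each of nut_a_center, nut_b_center in the frame of tray_handle below -0.03 m and x of nut_b_center in the frame of tray_handle between -0.09 and 0.125 m and y of nut_b_center in the frame of tray_handle between -0.05 and 0.05 m and contact force between tray and bin above 0.1 N), for 0.1 s.
2. the tray is tipped by more than 30 degrees with its lip still hooked on the rim (within about 20 mm) (x of bin_rim in the frame of tray_handle between 0.08 and 0.13 m and z of bin_rim in the frame of tray_handle between -0.105 and -0.06 m and y of bin_rim in the frame of tray_handle between -0.04 and 0.04 m and angle between tray_handle's own z axis and vertical above 0.524 rad), for 0.2 s.
At the end, for the whole second after the job is handed in: Both walnuts lie inside the square bin, below its low rim; the tray stands flat on the bench (within 8 degrees, handle point 95 mm up within 12 mm), released and at rest (x of nut_a_center in the frame of bin_rim between -0.175 and -0.004 m and y of nut_a_center in the frame of bin_rim between -0.087 and 0.087 m and z of nut_a_center in the frame of bin_rim between -0.1 and -0.03 m and x of nut_b_center in the frame of bin_rim between -0.175 and -0.004 m and y of nut_b_center in the frame of bin_rim between -0.087 and 0.087 m and z of nut_b_center in the frame of bin_rim between -0.1 and -0.03 m and height (world z) of tray_handle between 0.083 and 0.107 m and angle between tray_handle's own z axis and vertical below 0.15 rad and linear speed of tray below 0.03 m/s); the robot touches nothing.
It also fails if it takes over 58 s, if anything falls off the work surface, if the arm or the gripper's body presses on something with over 40 N, if the wrist force passes 120 N, or if a joint passes its speed limit or range.

## Working session

There is one attempt and no reset: what is moved stays moved. The work goes in short steps, Python scripts to look and compute and a tool call to move; the robot and the scene stay as the last step left them, time stands still between calls to the robot, and variables do not carry over. Pictures are saved under pics/ and viewed, at most 10 in all, crops included, and the job is handed in when it is done.

Besides the shell and the picture viewer there is one more tool, called after ">>>" by a JSON object that holds its "fn" and its "kwargs". step_arm: Moves the arm, as the interface text tells. Shifts and turns lie within -1 to 1; 1 stands for 60 cm of shift or pi rad of turn. Its arguments: {"type":"object","properties":{"rows":{"type":"array"},"jaw":{"type":"number"},"squeeze":{"type":"number"}},"required":["rows"]}

```bash
ls; mkdir -p pics; cat > h.py <<'E'
import numpy as np, cv2
from scipy.spatial.transform import Rotation as R
from bench import r, eyes
def info(n):
    c=eyes.camera_info(n); K=np.array(c['mtx'])
    if 'extrinsics' in c: T=np.array(c['extrinsics'])
    else:
        o=r.get_obs(); W=np.eye(4); W[:3,:3]=R.from_rotvec(o['orientation']).as_matrix(); W[:3,3]=o['tcp_pos']
        T=W@np.array(c['tool_from_camera'])
    return K,T
def ray(K,T,u,v):
    d=T[:3,:3]@np.linalg.inv(K)@[u,v,1]; return T[:3,3],d/np.linalg.norm(d)
def onz(K,T,u,v,z):
    o,d=ray(K,T,u,v); return o+d*(z-o[2])/d[2]
def proj(K,T,p):
    q=T[:3,:3].T@(np.array(p)-T[:3,3]); q=K@q; return q[:2]/q[2]
def grab(n,f=None):
    K,T=info(n); im=eyes.grab_frame(n)
    if f: cv2.imwrite('pics/'+f,im[:,:,::-1])
    return im,K,T
E
python3 - <<'E'
from h import *
for n in ['scene','side','wrist']:
    im,K,T=grab(n,n+'0.png'); print(n,K[0,0],T.round(3).tolist())
print(r.get_obs())
E
```

```text
pics
scene 403.7694017870005 [[0.773, 0.305, -0.556, 1.066], [0.634, -0.399, 0.662, -0.469], [-0.02, -0.865, -0.502, 0.545], [0.0, 0.0, 0.0, 1.0]]
side 514.2743033064778 [[-0.991, -0.069, 0.112, 0.426], [-0.131, 0.598, -0.791, 1.116], [-0.012, -0.799, -0.602, 0.868], [0.0, 0.0, 0.0, 1.0]]
wrist 282.1069450820839 [[1.0, 0.0, -0.002, 0.674], [-0.0, -0.956, -0.292, 0.074], [-0.002, 0.292, -0.956, 0.373], [0.0, 0.0, 0.0, 1.0]]
{'clock': 0.15, 'joints': array([-0.1080886 ,  0.47762427,  0.02236341,  1.5562041 , -0.01150535,
        1.10929517, -0.0831331 ]), 'qvel': array([-3.56125557e-04, -2.41032535e-03,  4.04819302e-04, -4.89521520e-03,
        6.50840058e-05,  3.12196162e-03, -2.73229247e-04]), 'tau': array([ 1.55385478e-03, -5.96924365e+01,  1.60940632e+00, -2.81490952e+01,
        1.26662746e-02,  6.56643446e-03,  5.58682734e-05]), 'tcp_pos': array([ 6.74571175e-01, -2.04498504e-05,  2.44548496e-01]), 'orientation': array([-2.22084089e+00, -2.22074368e+00,  1.66559835e-03]), 'contact_force': array([-0.13466701,  0.61552061, -0.46722196]), 'moment': array([0.00856237, 0.07244083, 0.00686204]), 'gripper_force': 0.0, 'grip_width': 0.08537707298266525}
```

View pics/scene0.png

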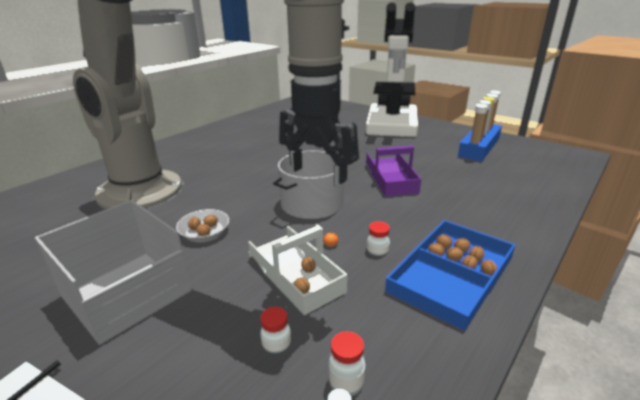

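View pics/side0.png

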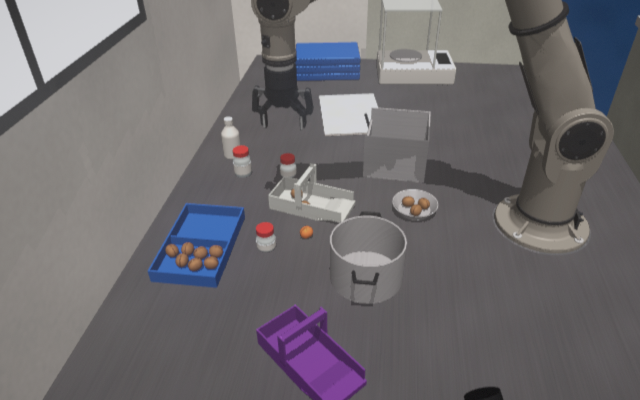

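View pics/wrist0.png

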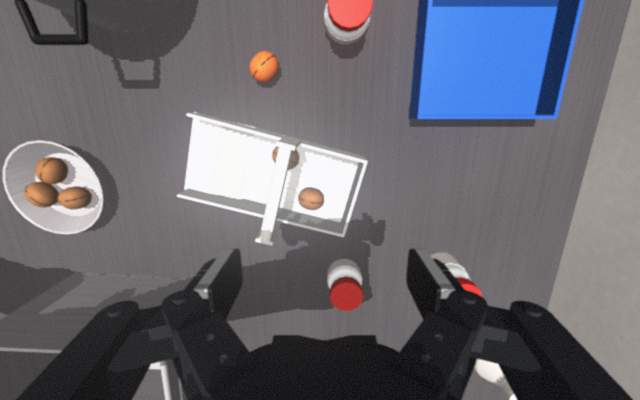

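The tray is near image centre with the handle at wrist px (290,148)–(264,240). The bin is on the robot's right at scene px (40–190, 205–330), with its low rim toward the scene camera. Next I'll zoom in on the bin and measure the handle.

```bash
python3 - <<'E'
from h import *
K,T=info('wrist')
for a,z in [((290,148),.105),((264,240),.105),((366,160),.045),((347,234),.045),((190,115),.045),((180,196),.045),((284,157),.02),((311,199),.02)]: print(a,onz(K,T,*a,z).round(4))
s=cv2.imread('pics/scene0.png')[190:340,25:210]; d=cv2.imread('pics/side0.png')[95:195,350:450]
a=cv2.resize(s,None,fx=3,fy=3,interpolation=cv2.INTER_CUBIC); b=cv2.resize(d,(240,240),interpolation=cv2.INTER_CUBIC)
c=np.zeros((450,800,3),np.uint8); c[:450,:555]=a; c[:240,556:796]=b
cv2.imwrite('pics/crop1.png',c)
E
```

```text
(290, 148) [0.6414 0.0422 0.105 ]
(264, 240) [ 0.611  -0.0525  0.105 ]
(366, 160) [0.7222 0.0213 0.045 ]
(347, 234) [ 0.7023 -0.0724  0.045 ]
(190, 115) [0.5239 0.0717 0.045 ]
(180, 196) [ 0.4987 -0.0224  0.045 ]
(284, 157) [0.6232 0.0211 0.02  ]
(311, 199) [ 0.6562 -0.0338  0.02  ]
```

View pics/crop1.png

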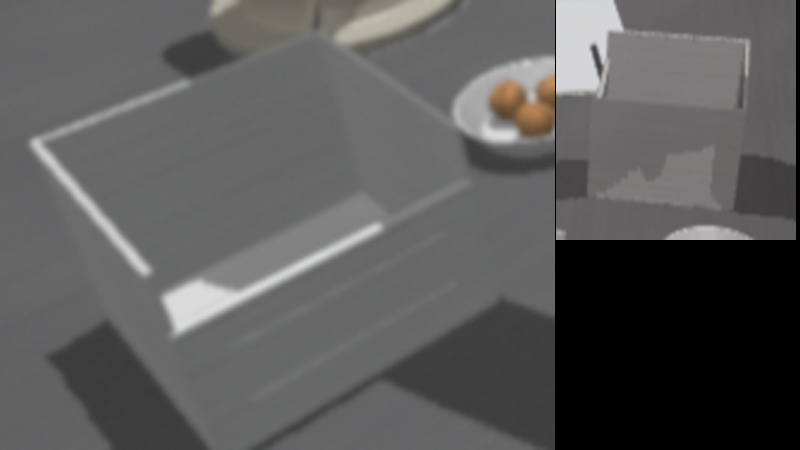

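```bash
python3 - <<'E'
from h import *
K,T=info('scene')
for u,v,z in [(170,332,.1),(470,183,.1),(35,143,.14),(320,35,.14),(150,272,.14),(465,150,.14),(235,450,0),(500,298,0)]: print(onz(K,T,25+u/3,190+v/3,z).round(4))
K,T=info('side')
for u,v,z in [(610,32,.14),(748,40,.14),(598,97,.14),(742,108,.14)]: print(onz(K,T,350+(u-556)/2.4,95+v/2.4,z).round(4))
K,T=info('wrist')
for u,v,z in [(4,268,.1),(4,350,.14),(80,350,.14)]:print(onz(K,T,u,v,z).round(4))
E
```

```text
[ 0.4723 -0.3447  0.1   ]
[ 0.4862 -0.1703  0.1   ]
[ 0.2977 -0.3343  0.14  ]
[ 0.3121 -0.1617  0.14  ]
[ 0.4729 -0.3427  0.14  ]
[ 0.5085 -0.1801  0.14  ]
[ 0.4673 -0.3367  0.    ]
[ 0.4806 -0.1653  0.    ]
[ 0.4649 -0.3359  0.14  ]
[ 0.2899 -0.3322  0.14  ]
[ 0.4705 -0.1662  0.14  ]
[ 0.3032 -0.1588  0.14  ]
[ 0.3228 -0.0885  0.1   ]
[ 0.3424 -0.1605  0.14  ]
[ 0.4211 -0.1605  0.14  ]
```

>>> {"fn": "step_arm", "kwargs": {"rows": [[-0.03,-0.05,0,0,0,0],[-0.06,-0.1,0,0,0,0],[-0.09,-0.15,0,0,0,0],[-0.12,-0.2,0,0,0,0],[-0.14,-0.25,0,0,0,0]]}}

```text
clock: 0.57
tcp_pos: [0.589, -0.1513, 0.245]
orientation: [-2.221, -2.221, 0.001]
contact_force: [-0.1, -0.5, 0.2]
grip_width: 0.0853
gripper_force: 0.0
```

>>> {"fn": "step_arm", "kwargs": {"rows": [[-0.03,-0.05,0.01,0,0,0],[-0.06,-0.1,0.02,0,0,0],[-0.09,-0.15,0.03,0,0,0],[-0.12,-0.2,0.04,0,0,0],[-0.14,-0.22,0.05,0,0,0]]}}

```text
clock: 0.98
tcp_pos: [0.5039, -0.287, 0.2755]
orientation: [2.228, 2.214, -0.004]
contact_force: [-0.7, 0.4, -0.1]
grip_width: 0.0854
gripper_force: 0.0
```

>>> {"fn": "step_arm", "kwargs": {"rows": [[0,0,0,0,0,0],[0,0,0,0,0,0]]}}

```text
clock: 1.15
tcp_pos: [0.5064, -0.283, 0.2756]
orientation: [2.224, 2.218, 0.0]
contact_force: [0.7, -0.1, -0.1]
grip_width: 0.0855
gripper_force: 0.0
```

```bash
python3 - <<'E'
from h import *
im,K,T=grab('wrist','wrist1.png'); print(T.round(3).tolist()); o=r.get_obs();print(o['joints'],o['tcp_pos'])
E
```

```text
[[1.0, -0.003, -0.001, 0.506], [-0.003, -0.956, -0.292, -0.209], [0.0, 0.292, -0.956, 0.404], [0.0, 0.0, 0.0, 1.0]]
[ 0.30393468  0.29310799  0.11864937  1.76109556 -0.03935619  1.08976771
  0.43582421] [ 0.50720317 -0.28142865  0.27514007]
```

View pics/wrist1.png

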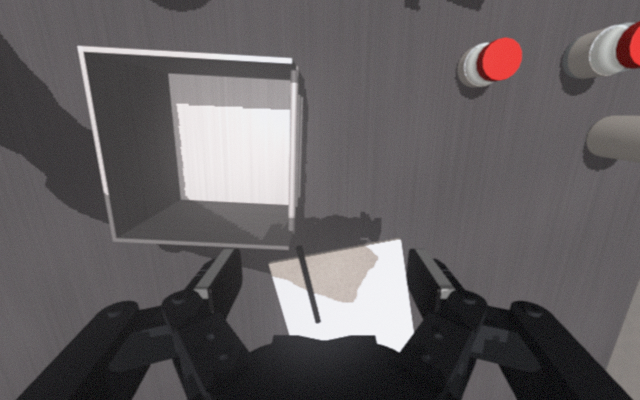

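The wrist view shows the low rim as a bright line at column ~293, rows 66–233. The wall-top corners are at (81,48), (293,60), (114,239) and (289,246).

```bash
python3 - <<'E'
from h import *
im=cv2.imread('pics/wrist1.png'); g=im.mean(2)
o=r.get_obs(); K,T=info('wrist')
P=[]
for v in range(75,231,12):
    row=g[v,285:306]; w=np.clip(row-np.median(g[v,302:312])-25,0,None); u=285+(w*np.arange(21)).sum()/w.sum()
    p=onz(K,T,u,v,.098); P.append(p); print(v,round(u,1),p.round(4), row.astype(int)[::2])
for a in [(81,48),(293,60),(114,239),(289,246)]: print(onz(K,T,*a,.14).round(4))
E
```

```text
75 293.5 [ 0.4758 -0.1713  0.098 ] [ 72  73  74 119 144 131 118  75  82 102 103]
87 291.8 [ 0.4737 -0.1824  0.098 ] [159 159 162 193 230 208 142  78  73  76 100]
99 291.9 [ 0.4734 -0.1939  0.098 ] [158 162 156 196 232 199 138 129 130  94  76]
111 290.3 [ 0.4714 -0.2056  0.098 ] [242 241 226 204 230 192 138 127 125  88  81]
123 290.1 [ 0.4707 -0.2176  0.098 ] [240 241 225 210 227 183 142 121 128  86  78]
135 289.9 [ 0.4701 -0.2298  0.098 ] [239 240 222 216 226 175 137 123 123  87  83]
147 289.7 [ 0.4694 -0.2424  0.098 ] [239 237 220 215 223 170 135 122 113  84  86]
159 289.6 [ 0.4689 -0.2553  0.098 ] [236 236 206 219 217 163 137 130 106  85  85]
171 289.4 [ 0.4682 -0.2685  0.098 ] [232 230 202 220 209 150 135 128  96  82  99]
183 289.2 [ 0.4675 -0.282   0.098 ] [231 229 196 222 198 139 128 126  89  86  95]
195 289.2 [ 0.4669 -0.2959  0.098 ] [228 227 195 221 194 142 124 123  79  77  95]
207 291.0 [ 0.4685 -0.3102  0.098 ] [109 118 186 217 184 113  83  82  76  82 104]
219 290.2 [ 0.467  -0.3248  0.098 ] [106 108 126 136 118  81  77  75  76  76  76]
[ 0.3022 -0.1553  0.14  ]
[ 0.4799 -0.1646  0.14  ]
[ 0.2919 -0.3305  0.14  ]
[ 0.4702 -0.3384  0.14  ]
```

>>> {"fn": "step_arm", "kwargs": {"rows": [[0,0,0,0,-0.035,0],[0,0,0,0,-0.07,0],[0,0,0,0,-0.105,0],[0,0.02,0,0,-0.14,0],[0,0.04,0,0,-0.175,0]]}}

```text
clock: 1.62
tcp_pos: [0.5077, -0.257, 0.2756]
orientation: [1.907, 1.909, 0.54]
contact_force: [1.2, 1.5, -0.2]
grip_width: 0.0853
gripper_force: 0.0
```

>>> {"fn": "step_arm", "kwargs": {"rows": [[0,0,-0.02,0,-0.035,0],[-0.01,0,-0.04,0,-0.07,0],[-0.02,0,-0.06,0,-0.085,0],[-0.02,0,-0.06,0,-0.085,0],[-0.02,0,-0.06,0,-0.085,0]]}}

```text
clock: 2.03
tcp_pos: [0.5058, -0.2506, 0.2361]
orientation: [1.797, 1.843, 0.693]
contact_force: [0.5, -0.4, -0.6]
grip_width: 0.0854
gripper_force: 0.0
```

```bash
python3 - <<'E'
from h import *
o=r.get_obs();M=R.from_rotvec(o['orientation']).as_matrix();print(o['joints'].round(3),o['tcp_pos'].round(4));print(M.round(3))
E
```

```text
[ 1.002  0.175 -0.485  2.234 -1.118  0.325  1.577] [ 0.5058 -0.2506  0.2361]
[[-0.03   0.761  0.648]
 [ 0.999  0.014  0.03 ]
 [ 0.014  0.649 -0.761]]
```

>>> {"fn": "step_arm", "kwargs": {"rows": [[-0.01,0,0,0,-0.02,0],[-0.01,0,0,0,-0.03,0],[-0.01,0,0,0,-0.03,0],[-0.01,0,0,0,-0.03,0],[-0.01,0,0,0,-0.03,0]]}}

```text
clock: 2.45
tcp_pos: [0.4986, -0.2527, 0.2365]
orientation: [1.739, 1.775, 0.765]
contact_force: [0.7, -0.5, 0.5]
grip_width: 0.0854
gripper_force: 0.0
```

```bash
python3 - <<'E'
from h import *
o=r.get_obs();M=R.from_rotvec(o['orientation']).as_matrix();print(o['joints'].round(3),o['tcp_pos'].round(4));print(M.round(3))
E
```

```text
[ 1.502  0.277 -0.994  2.27  -1.354  0.222  1.9  ] [ 0.4986 -0.2527  0.2365]
[[-0.027  0.696  0.717]
 [ 1.     0.009  0.029]
 [ 0.014  0.718 -0.696]]
```

>>> {"fn": "step_arm", "kwargs": {"rows": [[0.01,0.01,0.03,0,0.035,0],[0.03,0.03,0.06,0,0.07,0],[0.05,0.06,0.08,0,0.105,0],[0.07,0.1,0.08,0,0.14,0],[0.1,0.15,0.08,0,0.175,0]]}}

```text
clock: 2.87
tcp_pos: [0.5338, -0.2037, 0.2665]
orientation: [1.847, 1.939, 0.668]
contact_force: [0.2, 1.1, -1.0]
grip_width: 0.0855
gripper_force: 0.0
```

>>> {"fn": "step_arm", "kwargs": {"rows": [[0.03,0.05,0,0,0.035,0],[0.06,0.1,0,0,0.08,0],[0.08,0.14,-0.03,0,0.08,0],[0.1,0.18,-0.06,0,0.08,0],[0.11,0.22,-0.09,0,0.08,0]]}}

```text
clock: 3.28
tcp_pos: [0.5981, -0.0847, 0.2234]
orientation: [2.008, 2.086, 0.456]
contact_force: [0.5, -0.6, -0.9]
grip_width: 0.0856
gripper_force: 0.0
```

>>> {"fn": "step_arm", "kwargs": {"rows": [[0,0,0,0,0,0],[0,0,0,0,0,0]]}}

```text
clock: 3.45
tcp_pos: [0.5939, -0.0805, 0.2192]
orientation: [2.006, 2.102, 0.456]
contact_force: [-0.7, -0.6, 0.5]
grip_width: 0.0855
gripper_force: 0.0
```

```bash
cat >> h.py <<'E'
def tgt(yaw=0,tilt=0,lean=0):
    "tool axes: y=world x turned by yaw about z; tilt = front-down tip about -y(tray across)"
    Z=R.from_euler('z',yaw,degrees=True)
    return Z*R.from_rotvec([0,-np.radians(tilt),0])*R.from_rotvec(np.array([1,1,0])/2**.5*np.pi)
def delta(p,Rt):
    o=r.get_obs(); d=(np.array(p)-o['tcp_pos'])/.6; w=(Rt*R.from_rotvec(o['orientation']).inv()).as_rotvec()/np.pi
    print('delta',d.round(4),w.round(4),'tcp',o['tcp_pos'].round(4),'q',o['joints'].round(2))
E
python3 - <<'E'
from h import *
im,K,T=grab('wrist','wrist2.png'); delta([.626,-.005,.09],tgt(-14.5))
E
```

```text
delta [ 0.0539  0.1307 -0.2165] [-0.0091  0.1182 -0.093 ] tcp [ 0.5937 -0.0834  0.2199] q [ 0.43  0.27 -0.39  2.   -0.01  0.54  0.12]
```

View pics/wrist2.png

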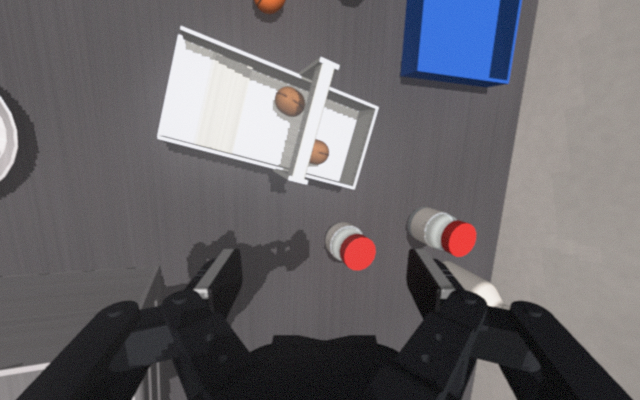

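The wrist view shows the tray from closer. The crossbar runs from about (327,60) to (298,182), the back corners are at (378,106) and (354,188), and the front corners at (181,29) and (160,138).

```bash
python3 - <<'E'
from h import *
im=cv2.imread('pics/wrist2.png'); K,T=info('wrist')
a=onz(K,T,327,60,.105);b=onz(K,T,298,181,.105);m=(a+b)/2;print(a,b,m,np.linalg.norm(a-b),np.degrees(np.arctan2(*(a-b)[:2])))
c=[onz(K,T,*q,.045) for q in [(378,106),(354,188),(181,29),(160,138)]]
print(np.round(c,4)); e=(c[0]+c[1])/2; f=(c[2]+c[3])/2; x=f-e
print('yaw',np.degrees(np.arctan2(-x[1],-x[0])), 'len',np.linalg.norm(x),'mid via back',e+x/np.linalg.norm(x)*.09)
E
```

```text
[0.63539527 0.04316433 0.105     ] [ 0.61101302 -0.05880789  0.105     ] [ 0.62320415 -0.00782178  0.105     ] 0.10484668639930626 13.447335540260665
[[ 0.7237  0.0171  0.045 ]
 [ 0.6979 -0.0789  0.045 ]
 [ 0.5214  0.0684  0.045 ]
 [ 0.4974 -0.0251  0.045 ]]
yaw -14.635924167520045 len 0.20820230715457733 mid via back [ 0.62372749 -0.00818615  0.045     ]
```

>>> {"fn": "step_arm", "kwargs": {"rows": [[0.01,0.03,-0.01,-0.002,0.03,-0.023],[0.02,0.06,-0.02,-0.004,0.06,-0.047],[0.04,0.09,-0.05,-0.007,0.09,-0.07],[0.05,0.12,-0.08,-0.009,0.118,-0.093],[0.05,0.126,-0.1,-0.009,0.118,-0.093]]}}

```text
clock: 3.92
tcp_pos: [0.6266, -0.0067, 0.1598]
orientation: [2.488, 1.917, 0.0]
contact_force: [1.0, 1.1, -0.0]
grip_width: 0.0855
gripper_force: 0.0
```

>>> {"fn": "step_arm", "kwargs": {"rows": [[0,0,0,0,0,0],[0,0,0,0,0,0]]}}

```text
clock: 4.08
tcp_pos: [0.6227, -0.0125, 0.16]
orientation: [2.486, 1.915, -0.002]
contact_force: [0.5, -0.7, -0.1]
grip_width: 0.0855
gripper_force: 0.0
```

```bash
python3 - <<'E'
from h import *
delta([.6235,-.008,.09],tgt(-14.3))
E
```

```text
delta [ 0.0014  0.0074 -0.1167] [0.001  0.0003 0.0027] tcp [ 0.6227 -0.0125  0.16  ] q [ 0.1   0.49 -0.24  1.75  0.15  0.92 -0.46]
```

>>> {"fn": "step_arm", "kwargs": {"rows": [[0.001,0.007,-0.03,0,0,0.003],[0.001,0.007,-0.06,0,0,0.003],[0.001,0.007,-0.09,0,0,0.003],[0.001,0.007,-0.115,0,0,0.003],[0.001,0.007,-0.115,0,0,0.003]], "squeeze": 60}}

```text
clock: 4.5
tcp_pos: [0.6219, -0.0098, 0.0902]
orientation: [2.48, 1.924, -0.004]
contact_force: [-0.3, -0.1, 0.0]
grip_width: 0.0853
gripper_force: 0.0
```

>>> {"fn": "step_arm", "kwargs": {"rows": [[0,0,0,0,0,0],[0,0,0,0,0,0],[0,0,0,0,0,0],[0,0,0,0,0,0],[0,0,0,0,0,0]], "jaw": 1, "squeeze": 60}}

```text
clock: 4.92
tcp_pos: [0.6247, -0.0066, 0.0924]
orientation: [2.476, 1.927, 0.003]
contact_force: [-0.5, -1.3, -0.0]
grip_width: 0.0256
gripper_force: 0.0
```

>>> {"fn": "step_arm", "kwargs": {"rows": [[0,0,0,0,0,0],[0,0,0,0,0,0],[0,0,0,0,0,0]]}}

```text
clock: 5.17
tcp_pos: [0.6246, -0.0064, 0.0921]
orientation: [2.477, 1.928, 0.002]
contact_force: [-1.6, 1.0, 5.7]
grip_width: 0.0112
gripper_force: 59.6
```

```bash
python3 - <<'E'
from h import *
delta([.6235,-.008,.09],tgt(-14.3)); grab('wrist','wrist3.png')
E
```

```text
delta [-0.0018 -0.0027 -0.0035] [ 0.0006  0.0009 -0.0005] tcp [ 0.6246 -0.0064  0.0921] q [ 0.08  0.58 -0.23  1.79  0.18  0.79 -0.49]
```

View pics/wrist3.png

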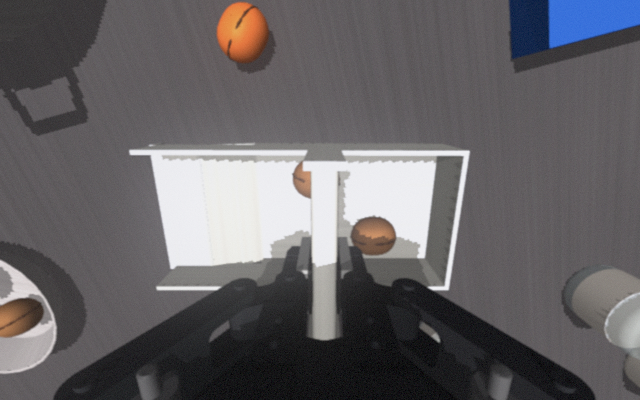

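>>> {"fn": "step_arm", "kwargs": {"rows": [[0,0,0.01,0,0,0],[0,0,0.03,0.002,0.01,0],[0,0,0.06,0.005,0.02,0],[0,0,0.1,0.007,0.03,0],[0,0,0.14,0.007,0.03,0]]}}

```text
clock: 5.63
tcp_pos: [0.6238, -0.0071, 0.1752]
orientation: [-2.419, -1.882, 0.097]
contact_force: [-0.1, 0.3, -3.0]
grip_width: 0.0107
gripper_force: 58.7
```

>>> {"fn": "step_arm", "kwargs": {"rows": [[0,0,0.04,0,0,0],[0,-0.01,0.07,0,0,0],[0,-0.03,0.09,0,0,0.005],[0,-0.06,0.1,0,0,0.01],[-0.003,-0.09,0.1,0,0,0.015]]}}

```text
clock: 6.05
tcp_pos: [0.6231, -0.0604, 0.2371]
orientation: [-2.376, -1.946, 0.092]
contact_force: [0.4, -0.8, -2.5]
grip_width: 0.0112
gripper_force: 58.8
```

>>> {"fn": "step_arm", "kwargs": {"rows": [[-0.003,-0.03,0,0,0,0.01],[-0.008,-0.06,0,0,0,0.02],[-0.014,-0.09,0,0,0,0.03],[-0.02,-0.12,0,0,0,0.04],[-0.026,-0.15,0,0,0,0.045]]}}

```text
clock: 6.47
tcp_pos: [0.606, -0.1513, 0.2348]
orientation: [-2.234, -2.109, 0.104]
contact_force: [0.1, -0.0, -3.1]
grip_width: 0.0109
gripper_force: 58.7
```

>>> {"fn": "step_arm", "kwargs": {"rows": [[-0.005,-0.03,0,0,0,0],[-0.01,-0.06,0,0,0,0],[-0.015,-0.09,0,0,0,0],[-0.02,-0.11,0,0,0,0],[-0.02,-0.12,0,0,0,0]]}}

```text
clock: 6.88
tcp_pos: [0.5934, -0.225, 0.2349]
orientation: [-2.239, -2.104, 0.106]
contact_force: [0.1, -0.1, -3.2]
grip_width: 0.0109
gripper_force: 58.7
```

>>> {"fn": "step_arm", "kwargs": {"rows": [[0,-0.01,0,0,0,0],[0,-0.02,0,0,0,0],[0,-0.03,0,0,0,0],[0,-0.04,0,0,0,0],[0,-0.04,0,0,0,0]]}}

```text
clock: 7.3
tcp_pos: [0.5947, -0.2479, 0.2353]
orientation: [-2.238, -2.107, 0.104]
contact_force: [0.3, -0.9, -3.0]
grip_width: 0.0113
gripper_force: 58.7
```

```bash
python3 - <<'E'
from h import *
delta([.577,-.257,.179],tgt(-3.3)); delta([.577,-.257,.179],tgt(-3.3,-4));grab('wrist','wrist4.png')
E
```

```text
delta [-0.0295 -0.0152 -0.0939] [-0.0005 -0.0301  0.0009] tcp [ 0.5947 -0.2479  0.2353] q [ 0.44  0.49 -0.22  1.56  0.13  1.19  0.13]
delta [-0.0295 -0.0152 -0.0939] [ 0.0008 -0.0079  0.0009] tcp [ 0.5947 -0.2479  0.2353] q [ 0.44  0.49 -0.22  1.56  0.13  1.19  0.13]
```

View pics/wrist4.png

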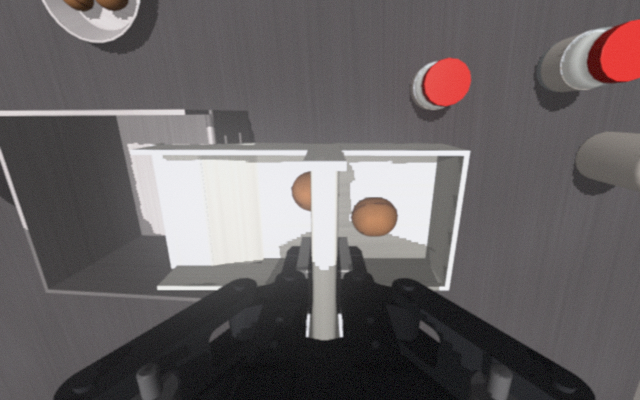

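The tray is held squarely with both nuts in it, at (307,190) and (375,217). The rim's far end is visible at about (211,112–142).

```bash
python3 - <<'E'
from h import *
K,T=info('wrist'); im=cv2.imread('pics/wrist4.png').mean(2)
for v in (120,126,132,138): print(v,im[v,204:222].astype(int),onz(K,T,211,v,.1).round(4))
# expected column of rim line
for y in (-.19,-.18): print(proj(K,T,[.474+(y+.252)*.0577,y,.1]))
E
```

```text
120 [148 139 132 139 144 134 125 114 108  98  84  79  82  83  75  83  79  78] [ 0.4791 -0.173   0.1   ]
126 [149 145 137 150 168 174 161 144 123 108  85  82  82  84  83  83  85  81] [ 0.4781 -0.1784  0.1   ]
132 [151 152 157 178 203 222 217 199 176 150 120  92  84  82  85  84  86  82] [ 0.477  -0.1839  0.1   ]
138 [153 155 155 164 189 214 224 218 191 166 143 114  93  84  86  90  90  87] [ 0.476  -0.1894  0.1   ]
[212.67248351 138.569568  ]
[211.40182821 127.75022467]
```

>>> {"fn": "step_arm", "kwargs": {"rows": [[-0.005,-0.003,0,0,0,0],[-0.012,-0.007,-0.003,0,0,0],[-0.02,-0.012,-0.01,0,0,0],[-0.027,-0.015,-0.02,0,-0.005,0],[-0.03,-0.015,-0.035,0,-0.01,0]]}}

```text
clock: 7.77
tcp_pos: [0.5761, -0.2565, 0.2145]
orientation: [-2.255, -2.123, 0.068]
contact_force: [0.5, -0.6, -2.5]
grip_width: 0.0109
gripper_force: 58.7
```

>>> {"fn": "step_arm", "kwargs": {"rows": [[0,0,-0.015,0,-0.004,0],[0,0,-0.028,0,-0.008,0],[0,0,-0.038,0,-0.012,0],[0,0,-0.045,0,-0.012,0],[0,0,-0.05,0,-0.012,0]]}}

```text
clock: 8.18
tcp_pos: [0.5759, -0.2557, 0.1838]
orientation: [-2.272, -2.14, 0.027]
contact_force: [0.9, -0.3, -2.9]
grip_width: 0.0109
gripper_force: 58.7
```

```bash
python3 - <<'E'
from h import *
delta([.577,-.257,.179],tgt(-3.3));grab('scene','scene5.png')
s=cv2.imread('pics/scene5.png')[150:350,10:310]; cv2.imwrite('pics/crop5.png',cv2.resize(s,None,fx=2.6,fy=2.6,interpolation=cv2.INTER_CUBIC))
E
```

```text
delta [ 0.0019 -0.0021 -0.008 ] [-0.0008 -0.0085  0.0007] tcp [ 0.5759 -0.2557  0.1838] q [ 0.48  0.49 -0.23  1.69  0.13  1.    0.15]
```

View pics/crop5.png

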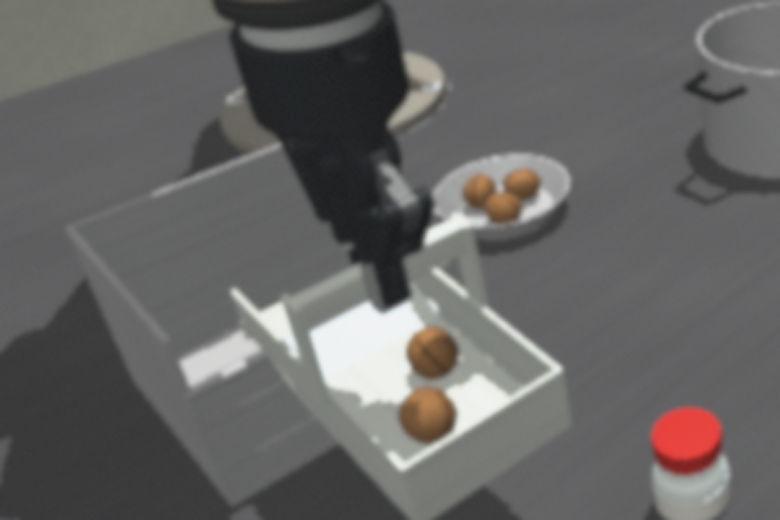

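The front of the tray lies over the low rim, with both nuts inside, at crop px (432,350) and (427,413). I'll lower it to contact.

>>> {"fn": "step_arm", "kwargs": {"rows": [[0.001,-0.001,-0.003,0,-0.004,0],[0.002,-0.002,-0.006,0,-0.008,0],[0.002,-0.002,-0.009,0,-0.008,0],[0.002,-0.002,-0.011,0,-0.008,0],[0.002,-0.002,-0.011,0,-0.008,0]]}}

```text
clock: 8.65
tcp_pos: [0.5786, -0.2571, 0.1787]
orientation: [-2.286, -2.154, -0.003]
contact_force: [1.3, 0.6, 2.1]
grip_width: 0.0108
gripper_force: 59.7
```

>>> {"fn": "step_arm", "kwargs": {"rows": [[0,0,-0.002,0,0,0],[0,0,-0.004,0,0,0],[0,0,-0.004,0,0,0],[0,0,-0.004,0,0,0]]}}

```text
clock: 8.98
tcp_pos: [0.5796, -0.2571, 0.1772]
orientation: [2.285, 2.154, 0.005]
contact_force: [2.0, -1.5, 7.2]
grip_width: 0.0109
gripper_force: 61.6
```

```bash
python3 - <<'E'
from h import *
delta([.577,-.257,.179],tgt(-3.3));o=r.get_obs();print(o['contact_force'],o['moment'])
E
```

```text
delta [-0.0043  0.0002  0.0029] [-0.0003  0.0011  0.0005] tcp [ 0.5796 -0.2571  0.1772] q [ 0.49  0.49 -0.23  1.71  0.13  0.95  0.15]
[ 2.00074882 -1.50929502  7.24868453] [-0.14523788  0.41579174  0.03945155]
```

```bash
cat >> h.py <<'E'
def swing(t0,ts,C=np.array([.474,-.252,.096]),v=np.array([.1047,-.0055,.0822])):
    Z=R.from_euler('z',-3.3,degrees=True)
    f=lambda t: Z*R.from_rotvec([0,-np.radians(t),0])*Z.inv()
    o=r.get_obs(); print('expected',(C+f(t0).apply(v)).round(4),'tcp',o['tcp_pos'].round(4))
    for t in ts:
        d=(f(t).apply(v)-f(t0).apply(v))/.6; w=(f(t)*f(t0).inv()).as_rotvec()/np.pi
        print(t,(C+f(t).apply(v)).round(4),[float(q) for q in np.r_[d,w].round(4)])
E
python3 - <<'E'
from h import *
swing(0,[2,5,8,11,14]); swing(14,[17,20,23,26,29]);swing(29,[32,34,36,38,40])
E
```

```text
expected [ 0.5787 -0.2575  0.1782] tcp [ 0.5796 -0.2571  0.1772]
2 [ 0.5758 -0.2573  0.1818] [-0.0049, 0.0003, 0.006, -0.0006, -0.0111, 0.0]
5 [ 0.5711 -0.2571  0.187 ] [-0.0126, 0.0007, 0.0147, -0.0016, -0.0277, 0.0]
8 [ 0.5663 -0.2568  0.192 ] [-0.0207, 0.0012, 0.023, -0.0026, -0.0444, 0.0]
11 [ 0.5611 -0.2565  0.1967] [-0.0293, 0.0017, 0.0308, -0.0035, -0.061, 0.0]
14 [ 0.5557 -0.2562  0.2011] [-0.0383, 0.0022, 0.0382, -0.0045, -0.0776, 0.0]
expected [ 0.5557 -0.2562  0.2011] tcp [ 0.5796 -0.2571  0.1772]
17 [ 0.5501 -0.2559  0.2053] [-0.0093, 0.0005, 0.0069, -0.001, -0.0166, -0.0]
20 [ 0.5443 -0.2555  0.2091] [-0.019, 0.0011, 0.0133, -0.0019, -0.0333, -0.0]
23 [ 0.5383 -0.2552  0.2126] [-0.029, 0.0017, 0.0192, -0.0029, -0.0499, 0.0]
26 [ 0.5321 -0.2548  0.2158] [-0.0393, 0.0023, 0.0245, -0.0038, -0.0666, 0.0]
29 [ 0.5258 -0.2544  0.2187] [-0.0499, 0.0029, 0.0293, -0.0048, -0.0832, 0.0]
expected [ 0.5258 -0.2544  0.2187] tcp [ 0.5796 -0.2571  0.1772]
32 [ 0.5193 -0.2541  0.2213] [-0.0108, 0.0006, 0.0042, -0.001, -0.0166, 0.0]
34 [ 0.5149 -0.2538  0.2228] [-0.0181, 0.001, 0.0068, -0.0016, -0.0277, -0.0]
36 [ 0.5105 -0.2536  0.2241] [-0.0255, 0.0015, 0.009, -0.0022, -0.0388, 0.0]
38 [ 0.506  -0.2533  0.2253] [-0.033, 0.0019, 0.011, -0.0029, -0.0499, 0.0]
40 [ 0.5015 -0.253   0.2264] [-0.0405, 0.0023, 0.0127, -0.0035, -0.061, -0.0]
```

>>> {"fn": "step_arm", "kwargs": {"rows": [[-0.005,0,0.006,-0.001,-0.011,0],[-0.013,0.001,0.015,-0.002,-0.028,0],[-0.021,0.001,0.023,-0.003,-0.044,0],[-0.029,0.002,0.031,-0.0035,-0.061,0],[-0.038,0.002,0.038,-0.0045,-0.078,0]]}}

```text
clock: 9.4
tcp_pos: [0.5576, -0.2558, 0.2013]
orientation: [2.143, 2.022, 0.259]
contact_force: [2.5, 0.4, 11.1]
grip_width: 0.0112
gripper_force: 62.2
```

```bash
cat >> h.py <<'E'
def st():
    o=r.get_obs(); M=R.from_rotvec(o['orientation']).as_matrix(); y=M[:,1]; t=np.degrees(np.arctan2(y[2],np.hypot(*y[:2])))
    print('tilt',t.round(2),'yaw',np.degrees(np.arctan2(y[1],y[0])).round(2),'tcp',o['tcp_pos'].round(4),'q',o['joints'].round(2),'F',o['contact_force'].round(1),o['clock']); return t
E
python3 - <<'E'
from h import *
t=st(); swing(t,[t])
E
```

```text
tilt 14.52 yaw -3.34 tcp [ 0.5576 -0.2558  0.2013] q [ 0.61  0.34 -0.29  1.91  0.04  0.66  0.26] F [ 2.5  0.4 11.1] 9.4
expected [ 0.5548 -0.2561  0.2019] tcp [ 0.5576 -0.2558  0.2013]
14.52352060371317 [ 0.5548 -0.2561  0.2019] [0.0, 0.0, 0.0, 0.0, 0.0, 0.0]
```

>>> {"fn": "step_arm", "kwargs": {"rows": [[-0.01,0,0.008,-0.001,-0.017,0],[-0.02,0.001,0.0145,-0.002,-0.033,0],[-0.031,0.002,0.02,-0.003,-0.05,0],[-0.041,0.002,0.0255,-0.004,-0.067,0],[-0.052,0.003,0.03,-0.005,-0.083,0]]}}

```text
clock: 9.82
tcp_pos: [0.5264, -0.2545, 0.2198]
orientation: [1.981, 1.869, 0.491]
contact_force: [1.7, 2.1, 11.5]
grip_width: 0.0106
gripper_force: 61.6
```

```bash
python3 - <<'E'
from h import *
t=st(); swing(t,[t+2,t+4,t+6,t+8,t+10])
E
```

```text
tilt 29.52 yaw -3.3 tcp [ 0.5264 -0.2545  0.2198] q [ 0.86  0.22 -0.47  2.12 -0.23  0.35  0.57] F [ 1.7  2.1 11.5] 9.8167
expected [ 0.5247 -0.2544  0.2192] tcp [ 0.5264 -0.2545  0.2198]
31.518769934499147 [ 0.5204 -0.2541  0.2209] [-0.0072, 0.0004, 0.0028, -0.0006, -0.0111, 0.0]
33.51876993449915 [ 0.516  -0.2539  0.2224] [-0.0145, 0.0008, 0.0054, -0.0013, -0.0222, 0.0]
35.51876993449915 [ 0.5115 -0.2536  0.2238] [-0.0219, 0.0013, 0.0077, -0.0019, -0.0333, 0.0]
37.51876993449915 [ 0.5071 -0.2534  0.225 ] [-0.0293, 0.0017, 0.0098, -0.0026, -0.0444, 0.0]
39.51876993449915 [ 0.5026 -0.2531  0.2261] [-0.0369, 0.0021, 0.0116, -0.0032, -0.0555, -0.0]
```

>>> {"fn": "step_arm", "kwargs": {"rows": [[-0.007,0,0.003,-0.001,-0.011,0],[-0.0145,0.001,0.0055,-0.001,-0.022,0],[-0.022,0.001,0.008,-0.002,-0.033,0],[-0.029,0.002,0.01,-0.003,-0.044,0],[-0.037,0.002,0.012,-0.003,-0.055,0]]}}

```text
clock: 10.23
tcp_pos: [0.5039, -0.2533, 0.2252]
orientation: [1.877, 1.771, 0.623]
contact_force: [-2.5, 1.7, 11.3]
grip_width: 0.0113
gripper_force: 61.6
```

```bash
python3 - <<'E'
from h import *
t=st(); swing(t,[t+1,t+2,t+3,t+5,t+7])
E
```

```text
tilt 38.73 yaw -3.34 tcp [ 0.5039 -0.2533  0.2252] q [ 1.25  0.22 -0.81  2.24 -0.72  0.17  1.12] F [-2.5  1.7 11.3] 10.2333
expected [ 0.5043 -0.2532  0.2257] tcp [ 0.5039 -0.2533  0.2252]
39.731139288875454 [ 0.5021 -0.2531  0.2262] [-0.0038, 0.0002, 0.0009, -0.0003, -0.0055, -0.0]
40.731139288875454 [ 0.4998 -0.253   0.2267] [-0.0076, 0.0004, 0.0016, -0.0006, -0.0111, 0.0]
41.731139288875454 [ 0.4975 -0.2528  0.2271] [-0.0114, 0.0007, 0.0024, -0.001, -0.0166, 0.0]
43.731139288875454 [ 0.4929 -0.2526  0.2279] [-0.019, 0.0011, 0.0036, -0.0016, -0.0277, 0.0]
45.731139288875454 [ 0.4883 -0.2523  0.2285] [-0.0267, 0.0015, 0.0046, -0.0022, -0.0388, 0.0]
```

```bash
python3 - <<'E'
from h import *
print(r.get_obs()['joints'])
a=grab('scene')[0][150:350,10:310]; b=grab('wrist')[0]
a=cv2.resize(a,(480,320),interpolation=cv2.INTER_CUBIC); b=cv2.resize(b[:,:],(320,200))
c=np.zeros((320,800,3),np.uint8); c[:,:480]=a; c[:200,480:]=b; cv2.imwrite('pics/m6.png',c[:,:,::-1])
E
```

```text
[ 1.2511535   0.22090683 -0.81059335  2.23728305 -0.72202704  0.17314761
  1.12396601]
```

View pics/m6.png

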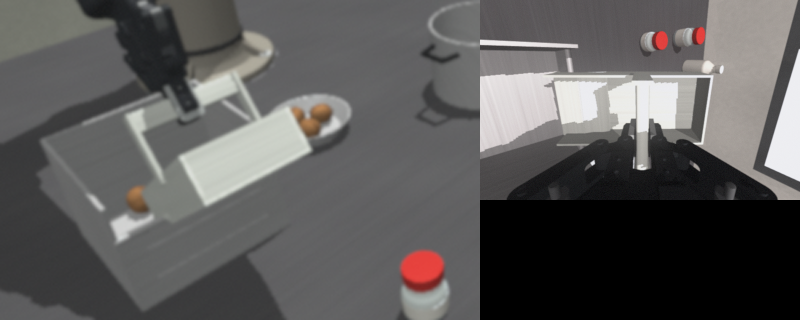

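One nut lies in the bin at (138,198) in the composite, and no brown shows on the tray floor in the wrist inset. That was my last allowed view, so from here I'll use colour masks and numbers.

```bash
cat >> h.py <<'E'
def brown(n,amin=15):
    im,K,T=grab(n); h=cv2.cvtColor(im,cv2.COLOR_RGB2HSV)
    m=cv2.inRange(h,(3,80,40),(16,225,220)); k,_,s,c=cv2.connectedComponentsWithStats(m)
    out=[(c[i].round(1).tolist(),int(s[i,4])) for i in range(1,k) if s[i,4]>=amin]; print(n,out); return out,K,T
E
python3 - <<'E'
from h import *
for n in ['wrist','scene','side']: brown(n)
im=cv2.imread('pics/wrist4.png'); h=cv2.cvtColor(im,cv2.COLOR_BGR2HSV); print([h[v,u].tolist() for u,v in [(302,190),(375,217),(84,3)]])
E
```

```text
wrist []
scene [([507.0, 29.4], 3763), ([599.1, 151.6], 16695), ([439.4, 99.9], 1712), ([492.6, 114.8], 51), ([481.4, 126.0], 110), ([204.5, 223.9], 268), ([330.4, 239.8], 158), ([440.6, 244.3], 233), ([458.1, 249.0], 264), ([473.5, 256.7], 234), ([488.1, 266.7], 133), ([94.0, 274.9], 155)]
side [([415.8, 204.5], 270), ([305.6, 232.0], 102), ([184.1, 254.0], 212), ([171.3, 249.9], 108), ([197.1, 258.2], 229), ([213.0, 256.5], 226)]
[[11, 107, 189], [12, 122, 190], [14, 114, 67]]
```

>>> {"fn": "step_arm", "kwargs": {"rows": [[-0.004,0,0.0015,0,-0.006,0],[-0.008,0,0.002,0,-0.012,0],[-0.0115,0,0.003,0,-0.018,0],[-0.015,0,0.0035,0,-0.024,0],[-0.019,0,0.004,0,-0.03,0]]}}

```text
clock: 10.9
tcp_pos: [0.4896, -0.2531, 0.2284]
orientation: [1.815, 1.733, 0.694]
contact_force: [-0.7, 0.8, -3.6]
grip_width: 0.0112
gripper_force: 58.8
```

```bash
python3 - <<'E'
from h import *
t=st(); swing(t,[t])
for n in ['wrist','scene']: brown(n)
E
```

```text
tilt 43.39 yaw -2.76 tcp [ 0.4896 -0.2531  0.2284] q [ 1.43  0.23 -0.94  2.29 -1.36  0.17  1.82] F [-0.7  0.8 -3.6] 10.9
expected [ 0.4937 -0.2526  0.2278] tcp [ 0.4896 -0.2531  0.2284]
43.39380357323641 [ 0.4937 -0.2526  0.2278] [0.0, 0.0, 0.0, 0.0, 0.0, 0.0]
wrist []
scene [([507.1, 29.3], 3759), ([599.1, 151.6], 16690), ([439.5, 99.9], 1712), ([492.6, 114.6], 52), ([480.9, 127.6], 116), ([204.1, 224.1], 280), ([330.4, 239.7], 157), ([440.6, 244.3], 233), ([458.1, 249.0], 264), ([473.5, 256.7], 234), ([488.1, 266.7], 133), ([93.1, 275.2], 148)]
```

```bash
python3 - <<'E'
from h import *
t=st(); swing(t,[41,39,36,33,30]); swing(30,[27,24,20,16,12]); swing(12,[9,6,3,0,-3])
E
```

```text
tilt 43.49 yaw -3.94 tcp [ 0.4895 -0.255   0.229 ] q [ 1.43  0.23 -0.94  2.29 -1.37  0.17  1.81] F [ 0.4 -1.  -2.9] 11.0
expected [ 0.4935 -0.2526  0.2278] tcp [ 0.4895 -0.255   0.229 ]
41 [ 0.4992 -0.2529  0.2268] [0.0095, -0.0005, -0.0016, 0.0008, 0.0138, -0.0]
39 [ 0.5037 -0.2532  0.2259] [0.0171, -0.001, -0.0032, 0.0014, 0.0249, 0.0]
36 [ 0.5105 -0.2536  0.2241] [0.0283, -0.0016, -0.0061, 0.0024, 0.0415, 0.0]
33 [ 0.5171 -0.2539  0.222 ] [0.0394, -0.0023, -0.0096, 0.0034, 0.0582, 0.0]
30 [ 0.5236 -0.2543  0.2196] [0.0503, -0.0029, -0.0136, 0.0043, 0.0748, 0.0]
expected [ 0.5236 -0.2543  0.2196] tcp [ 0.4895 -0.255   0.229 ]
27 [ 0.53   -0.2547  0.2168] [0.0107, -0.0006, -0.0046, 0.001, 0.0166, -0.0]
24 [ 0.5363 -0.2551  0.2137] [0.021, -0.0012, -0.0098, 0.0019, 0.0333, 0.0]
20 [ 0.5443 -0.2555  0.2091] [0.0345, -0.002, -0.0175, 0.0032, 0.0555, -0.0]
16 [ 0.552  -0.256   0.2039] [0.0473, -0.0027, -0.0262, 0.0045, 0.0776, -0.0]
12 [ 0.5594 -0.2564  0.1982] [0.0595, -0.0034, -0.0357, 0.0058, 0.0998, -0.0]
expected [ 0.5594 -0.2564  0.1982] tcp [ 0.4895 -0.255   0.229 ]
9 [ 0.5646 -0.2567  0.1936] [0.0087, -0.0005, -0.0077, 0.001, 0.0166, 0.0]
6 [ 0.5695 -0.257   0.1887] [0.017, -0.001, -0.0158, 0.0019, 0.0333, 0.0]
3 [ 0.5743 -0.2572  0.1836] [0.0249, -0.0014, -0.0244, 0.0029, 0.0499, 0.0]
0 [ 0.5787 -0.2575  0.1782] [0.0322, -0.0019, -0.0333, 0.0038, 0.0666, 0.0]
-3 [ 0.5829 -0.2577  0.1726] [0.0392, -0.0023, -0.0427, 0.0048, 0.0832, 0.0]
```

>>> {"fn": "step_arm", "kwargs": {"rows": [[0.01,0,0,0.001,0.014,0],[0.019,0,0,0.001,0.025,0],[0.031,0,-0.003,0.002,0.0415,0],[0.044,0,-0.006,0.003,0.058,0],[0.056,0,-0.01,0.004,0.075,0]]}}

```text
clock: 11.42
tcp_pos: [0.5195, -0.2519, 0.2243]
orientation: [1.958, 1.848, 0.556]
contact_force: [-2.2, 0.4, -0.6]
grip_width: 0.0108
gripper_force: 59.4
```

```bash
python3 - <<'E'
from h import *
t=st(); swing(t,[t-5,t-10,t-15,t-20]); brown('scene'); brown('wrist')
E
```

```text
tilt 32.26 yaw -3.7 tcp [ 0.5195 -0.2519  0.2243] q [ 0.76  0.19 -0.32  2.16 -0.55  0.33  0.89] F [-2.2  0.4 -0.6] 11.4167
expected [ 0.5187 -0.254   0.2215] tcp [ 0.5195 -0.2519  0.2243]
27.26404710233532 [ 0.5295 -0.2547  0.2171] [0.0179, -0.001, -0.0073, 0.0016, 0.0277, -0.0]
22.26404710233532 [ 0.5398 -0.2553  0.2118] [0.0351, -0.002, -0.0161, 0.0032, 0.0555, 0.0]
17.26404710233532 [ 0.5496 -0.2558  0.2056] [0.0515, -0.003, -0.0264, 0.0048, 0.0832, -0.0]
12.264047102335319 [ 0.5589 -0.2564  0.1986] [0.0669, -0.0039, -0.0381, 0.0064, 0.1109, -0.0]
scene [([507.0, 29.3], 3758), ([599.1, 151.6], 16693), ([439.5, 100.0], 1708), ([492.7, 114.6], 52), ([481.6, 126.3], 110), ([203.7, 222.8], 254), ([330.4, 239.7], 157), ([440.6, 244.3], 233), ([458.0, 249.0], 266), ([473.5, 256.7], 234), ([488.1, 266.7], 133), ([94.6, 274.8], 197)]
wrist []
```

>>> {"fn": "step_arm", "kwargs": {"rows": [[0.018,-0.001,-0.005,0.002,0.028,0],[0.035,-0.002,-0.013,0.003,0.055,0],[0.051,-0.003,-0.022,0.005,0.083,0],[0.067,-0.004,-0.03,0.006,0.111,0],[0.08,-0.005,-0.035,0.007,0.138,0]]}}

```text
clock: 11.93
tcp_pos: [0.5687, -0.2529, 0.2032]
orientation: [2.224, 2.1, 0.164]
contact_force: [-0.5, -0.5, -3.5]
grip_width: 0.0107
gripper_force: 58.8
```

```bash
python3 - <<'E'
from h import *
t=st(); swing(t,[t]); brown('scene'); out,K,T=brown('wrist')
for c,a in out: print(onz(K,T,*c,.02).round(3))
E
```

```text
tilt 7.48 yaw -3.39 tcp [ 0.5687 -0.2529  0.2032] q [ 0.39  0.38 -0.05  1.81 -0.06  0.83  0.32] F [-0.5 -0.5 -3.5] 11.9333
expected [ 0.5671 -0.2568  0.1912] tcp [ 0.5687 -0.2529  0.2032]
7.484229537814762 [ 0.5671 -0.2568  0.1912] [0.0, 0.0, 0.0, 0.0, 0.0, 0.0]
scene [([507.1, 29.3], 3758), ([599.1, 151.6], 16686), ([439.5, 99.9], 1710), ([492.7, 114.5], 47), ([481.4, 125.8], 115), ([202.4, 224.2], 326), ([330.4, 239.8], 157), ([440.6, 244.3], 233), ([458.1, 249.0], 264), ([473.5, 256.7], 234), ([114.1, 264.3], 47), ([488.1, 266.7], 132), ([95.0, 274.7], 209)]
wrist [([52.3, 190.8], 963), ([53.5, 224.3], 910)]
[ 0.317 -0.236  0.02 ]
[ 0.308 -0.271  0.02 ]
```

>>> {"fn": "step_arm", "kwargs": {"rows": [[0.01,0,0.03,0,0.02,0],[0.02,0,0.06,0,0.035,0],[0.03,0.01,0.08,0,0.0415,0],[0.05,0.04,0.08,0,0.0415,0],[0.07,0.08,0.08,0,0.0415,0]]}}

```text
clock: 12.45
tcp_pos: [0.61, -0.2079, 0.2519]
orientation: [-2.285, -2.146, -0.026]
contact_force: [0.4, -0.0, -3.2]
grip_width: 0.0114
gripper_force: 59.2
```

>>> {"fn": "step_arm", "kwargs": {"rows": [[0.01,0.05,0,0,0,-0.012],[0.02,0.1,0,0,0,-0.024],[0.02,0.15,0,0,0,-0.036],[0.02,0.2,0,0,0,-0.048],[0.02,0.25,0,0,0,-0.06]]}}

```text
clock: 12.87
tcp_pos: [0.621, -0.0544, 0.2508]
orientation: [-2.472, -1.922, -0.024]
contact_force: [0.8, 0.2, -2.1]
grip_width: 0.0107
gripper_force: 59.2
```

>>> {"fn": "step_arm", "kwargs": {"rows": [[0,0.03,-0.01,0,0,0],[0,0.06,-0.03,0,0,0],[0,0.08,-0.06,0,0,0],[0,0.08,-0.1,0,0,0],[0,0.08,-0.14,0,0,0]]}}

```text
clock: 13.28
tcp_pos: [0.6213, -0.0064, 0.1668]
orientation: [-2.469, -1.927, -0.026]
contact_force: [0.4, -0.4, -2.7]
grip_width: 0.0108
gripper_force: 59.2
```

```bash
python3 - <<'E'
from h import *
st(); delta([.6246,-.0064,.092],tgt(-14.2))
E
```

```text
tilt 0.13 yaw -14.07 tcp [ 0.6213 -0.0064  0.1668] q [-0.03  0.47 -0.07  1.76  0.02  0.9  -0.35] F [ 0.4 -0.4 -2.7] 13.2833
delta [ 5.500e-03 -1.000e-04 -1.247e-01] [-0.0057  0.0022 -0.0007] tcp [ 0.6213 -0.0064  0.1668] q [-0.03  0.47 -0.07  1.76  0.02  0.9  -0.35]
```

>>> {"fn": "step_arm", "kwargs": {"rows": [[0,0,-0.025,-0.003,0.001,0],[0,0,-0.055,-0.006,0.002,0],[0,0,-0.085,-0.006,0.002,0],[0,0,-0.105,-0.006,0.002,0],[0,0,-0.117,-0.006,0.002,0]]}}

```text
clock: 13.7
tcp_pos: [0.6209, -0.0087, 0.0957]
orientation: [2.478, 1.927, -0.01]
contact_force: [-0.5, 0.1, -2.1]
grip_width: 0.0108
gripper_force: 59.2
```

>>> {"fn": "step_arm", "kwargs": {"rows": [[0,0,-0.003,0,0,0],[0,0,-0.006,0,0,0],[0,0,-0.008,0,0,0],[0,0,-0.008,0,0,0]]}}

```text
clock: 14.03
tcp_pos: [0.6229, -0.0084, 0.0934]
orientation: [2.474, 1.925, -0.006]
contact_force: [0.4, -0.3, -2.2]
grip_width: 0.0107
gripper_force: 59.2
```

```bash
python3 - <<'E'
from h import *
st(); delta([.6246,-.0064,.092],tgt(-14.2))
E
```

```text
tilt 0.15 yaw -14.22 tcp [ 0.6229 -0.0084  0.0934] q [-0.05  0.57 -0.05  1.8   0.05  0.78 -0.38] F [ 0.4 -0.3 -2.2] 14.0333
delta [ 0.0028  0.0034 -0.0024] [0.0025 0.0002 0.0001] tcp [ 0.6229 -0.0084  0.0934] q [-0.05  0.57 -0.05  1.8   0.05  0.78 -0.38]
```

>>> {"fn": "step_arm", "kwargs": {"rows": [[0,0,-0.002,0,0,0],[0,0,-0.004,0,0,0],[0,0,-0.004,0,0,0],[0,0,-0.004,0,0,0]]}}

```text
clock: 14.37
tcp_pos: [0.6233, -0.0087, 0.0922]
orientation: [2.474, 1.925, -0.006]
contact_force: [-1.9, -1.2, 7.4]
grip_width: 0.011
gripper_force: 60.6
```

>>> {"fn": "step_arm", "kwargs": {"rows": [[0,0,0,0,0,0],[0,0,0,0,0,0],[0,0,0,0,0,0],[0,0,0,0,0,0],[0,0,0,0,0,0]], "jaw": 0}}

```text
clock: 14.78
tcp_pos: [0.6224, -0.0084, 0.0903]
orientation: [2.474, 1.926, -0.009]
contact_force: [1.4, 0.5, -0.8]
grip_width: 0.0712
gripper_force: 0.0
```

>>> {"fn": "step_arm", "kwargs": {"rows": [[0,0,0,0,0,0],[0,0,0,0,0,0],[0,0,0,0,0,0]]}}

```text
clock: 15.03
tcp_pos: [0.6223, -0.0084, 0.0902]
orientation: [2.474, 1.926, -0.009]
contact_force: [0.5, -0.6, -1.0]
grip_width: 0.0856
gripper_force: 0.0
```

>>> {"fn": "step_arm", "kwargs": {"rows": [[0,0,0.02,0,0,0],[0,0,0.06,0,0,0],[0,0,0.11,0,0,0],[0,0,0.16,0,0,0],[0,0,0.2,0,0,0]]}}

```text
clock: 15.45
tcp_pos: [0.6229, -0.0084, 0.2136]
orientation: [2.474, 1.925, -0.005]
contact_force: [1.0, -0.6, 0.1]
grip_width: 0.0851
gripper_force: 0.0
```

>>> {"fn": "step_arm", "kwargs": {"rows": [[0,0,0,0,0,0],[0,0,0,0,0,0]]}}

```text
clock: 15.62
tcp_pos: [0.6235, -0.0084, 0.213]
orientation: [2.473, 1.924, -0.003]
contact_force: [-0.0, -1.2, -0.0]
grip_width: 0.0852
gripper_force: 0.0
```

```bash
python3 - <<'E'
from h import *
st(); brown('scene')
im,K,T=grab('wrist'); g=cv2.cvtColor(im,cv2.COLOR_RGB2HSV)
m=cv2.inRange(g,(0,0,150),(180,50,255)); m=cv2.morphologyEx(m,cv2.MORPH_CLOSE,np.ones((9,9)))
k,_,s,c=cv2.connectedComponentsWithStats(m); i=1+s[1:,4].argmax(); print(s[i],c[i],onz(K,T,*c[i],.04)); brown('wrist')
print([proj(K,T,R.from_euler('z',-14.2,degrees=True).apply([x,y,0])+[.623,-.008,.045]).round() for x,y in [(.09,.05),(.09,-.05),(-.12,.05),(-.12,-.05)]])
E
```

```text
tilt 0.32 yaw -14.22 tcp [ 0.6235 -0.0084  0.213 ] q [-0.05  0.42 -0.05  1.72  0.04  1.   -0.37] F [-0.  -1.2 -0. ] 15.6167
scene [([507.0, 29.3], 3759), ([599.2, 151.6], 16676), ([439.5, 99.9], 1712), ([492.6, 114.7], 51), ([481.4, 126.2], 121), ([476.0, 127.1], 17), ([202.5, 224.2], 324), ([330.4, 239.9], 146), ([440.6, 244.3], 233), ([458.1, 249.0], 264), ([473.5, 256.7], 233), ([488.1, 266.7], 132), ([113.4, 268.7], 163), ([84.9, 284.6], 189)]
[  207   132   207   122 15971] [306.9661261  176.94045457] [0.60574624 0.00188309 0.04      ]
wrist [([277.7, 61.3], 513), ([93.1, 242.5], 1744)]
[array([413., 135.]), array([405., 226.]), array([207., 135.]), array([218., 226.])]
```

```bash
python3 - <<'E'
from h import *
out,K,T=brown('scene')
for c,a in out:
    if c[0]<130: print(c,a,onz(K,T,*c,.02).round(3))
E
```

```text
scene [([507.0, 29.3], 3761), ([599.1, 151.6], 16677), ([439.4, 99.9], 1707), ([492.6, 114.9], 51), ([480.1, 127.6], 144), ([202.5, 224.2], 325), ([330.4, 239.9], 145), ([440.6, 244.3], 234), ([458.1, 249.0], 264), ([473.5, 256.7], 233), ([488.1, 266.7], 134), ([113.4, 268.7], 163), ([84.9, 284.5], 189)]
[113.4, 268.7] 163 [ 0.322 -0.239  0.02 ]
[84.9, 284.5] 189 [ 0.325 -0.298  0.02 ]
```

Both nuts are at rest inside the bin, and the tray is flat on the bench and released. I'll hand in now.

```bash
python3 -c "
from bench import r
print(r.hand_in())"
```

```text
the job is handed in; nothing more can be done
None
```

I handed the job in at about 15.7 s: I hooked the tray on the low rim and tipped it to about 43°. Both walnuts were then measured at rest inside the square bin, and the tray is back flat on the bench, released; the hand-in returned no verdict.

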